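# Close the clamping jig's slide on the block that lies in it

## Task

Two identical clamping jigs stand on the bench, and in one of them a wooden block lies short of the end stop. Slide that jig's carriage by its orange knob until it has pushed the block fully home against the end stop and stands touching it, then let go. Leave the empty jig as it is.

Things in the scene. Friction and masses are not known exactly. Their poses are not given: they have to be found in the camera images.
- block: Loose brown wooden block, 103 mm long, 50 wide, 25 high, about 65 g, lying in the channel of one jig with its length (x axis, within 3 degrees) along the channel. Origin: centre of its underside, 12 above the bench.
- jig_knob (a point): Centre of the top face, 91 mm above the bench, of the orange square knob (30 x 30, its upper 46 free to grip) on the carriage of the jig that holds the block. Axes are the jig's: x along the slide to the end stop, z up. Carriage: aluminium, 40 long, so its front face is 20 ahead of the knob's centre; top 43 above the bench. Slides with about 3 N of friction, no spring; stays where left.
- jig_stop (a point): Middle of the inner face of the fixed end stop of that jig, at the height of the channel floor (12 mm above the bench). Axes are the jig's: x along the slide, out through the stop; -x to the block and carriage. Jig: fixed plywood base 280 x 110 x 12, two dark rails 20 high beside a channel 64 wide, wooden stop 40 high. With the block pinched home the knob's centre is 123 before this face.
- spare_jig_knob (a point): The same point on the knob of the other, empty jig (identical, and its carriage slides as easily). Not to be moved. One jig stands left, one right of the middle; between them, at x 0.61, y 0.10 m, an upright yellow bar clamp of the bench rises to 0.36 m: cross over nearer the robot (x below 0.45). Else nothing before x 0.72 is over 0.17 m high.

How it is judged:
By the outcome, as a careful person would: the job done as asked, in the order asked, and still so for the second after the job is handed in, with the robot touching nothing.
It also fails if it takes over 38 s, if anything falls off the work surface, if the arm or the gripper's body presses on something with over 40 N, if the wrist force passes 120 N, or if a joint passes its speed limit or range.

## Robot

A 6-joint arm with a two-finger parallel gripper is mounted at the origin on a cart in front of the work surface, level with it; the furniture and walls round the work are solid. World frame = base frame: x ahead of the robot, y to its left, z up, the work surface at z = 0. Lengths are in m, angles in rad, forces in N, time in s.
With the tool pointing down it reaches from about 0.25 to 0.775 m from the base axis. Payload 4 kg.
Tool frame: the origin (TCP) lies at the very end of the fingers, on their centre line; the grasp point (between the pads) lies 19 mm behind it; z points along the fingers, y is the line along which they close (so a half turn about z gives the same grasp; the last joint's range is limited). The gripper opens to 85 mm and grips with 20 to 120 N. Pads are 22 mm wide; open, the fingers measure 114 mm over their backs; the gripper's body (76 mm by 85 mm) begins 54 mm behind the grasp point. The pads swing forward as they close: fully open they stand 13 mm farther back than shut.
Start: joints at [1.084, 0.087, 1.371, -0, 1.684, -0.103], TCP at [0.206, 0.51, 0.231] pointing down, gripper open.
Joint ranges: [-3.1, 3.1], [-0.76, 2.03], [0.27, 2.55], [-1.08, 4.22], [0.17, 2.65], [-2.57, 2.57]. Speed limits (rad/s): [2.79, 2.79, 3.14, 3.14, 3.14, 3.14].

## Interface

Orientations are given as a 3x3 rotation matrix whose columns are the frame's x, y, z axes.
In Python, from workcell import r, viewer gives the robot as it stands. The module is installed in compiled form; this text tells all that it offers. Calls block until the motion is done:
- r.movep(position, orientation): joint-space move of the TCP to a pose.
- r.servo_line(position, rot=None, rate=0.15, guard=None): straight line of the TCP; rot=None keeps the orientation; rate is the mean speed in m/s. With guard (N) it stops when the force on the tool has changed by that much, and returns True; else False.
- r.movej(angles): joint-space move.
- r.set_gripper(opening, squeeze=None): finger opening in m; squeeze is the grip in N (None keeps the last); returns when the fingers have stopped.
- r.dwell(seconds).
- r.ik(position, orientation): joint angles nearest the present ones, or None.
- r.get_state(): the state.
- viewer.read_camera(name): name is "side" or "top" or "wrist"; returns a dict with "image" (400x640x3 uint8, red, green, blue), "depth" (400x640 float32, m along the optical axis (not along the pixel's ray), 0 where there is no reading), "fx", "fy", "cx", "cy" (pixels), "extrinsics" (4x4, takes a point from world to camera coordinates); the wrist camera has in their place "mount" (4x4, takes a point from camera to tool coordinates, whose origin is the TCP and whose axes are the flange's). Camera axes: x right, y up, looking along -z (the intrinsics and any distortion apply to the point x, -y, -z); pixel columns grow to the right and rows downward; lengths in m; the calibration is good to about 2 mm. A picture is of the moment at which its call begins: read the wrist's pose just before it.
A pose or a line that the arm cannot do raises r.MotionError and nothing moves.
- r.job_done(): hands the job in; it is judged then, once.
Trained networks look in the newest picture that a camera, given by its name, has taken for a name from the list of things; names that differ only in an ending like _2 or _b are one class to them, and where a whole thing is asked for, a point or a joint stands for the part that bears it (a point fixed in the world has none). Each returns a list of dicts, best first, with "confidence" (0 to 1); they miss things now and then, are a little off and sometimes report something else, mostly with a low value. They report only what shows in the picture. A call takes as long as a camera call.
- viewer.masks_of(name, camera): "region" (400x640 bool, what is visible of it) and "box" ([left, top, width, height] in pixels, round what is visible of it).
The state is a dict: "t": time; "joints": joint angles; "joint_velocities": joint speeds; "joint_torque": joint torques, N m; "position": TCP position; "tcp_rot": TCP orientation; "ft_force": force on the tool from outside, world axes, zero at the start; "wrist_torque": the same for the moment, N m; "opening": finger opening in m; "grip_force": force on a finger pad.
Only numpy, scipy, OpenCV 4.12 (cv2) and the standard library are available. Lean on these libraries where they do the work, as an engineer would, in place of code of your own. Each camera call takes 0.05 s, during which the arm holds its last target. There are 200 camera calls.

## Working session

There is one attempt and no reset: what is moved stays moved. The work goes in short steps, each a Python script; the robot and the scene stay as the last script left them, time stands still between calls to the robot, and variables do not carry over. Pictures are saved under pics/ and viewed, at most 10 in all, crops included, and the job is handed in when it is done.

```bash
mkdir -p pics; cat > h.py <<'E'
import numpy as np, cv2
from workcell import r, viewer
def cloud(c, T=None):
    d=c["depth"]; v,u=np.indices(d.shape)
    x=(u-c["cx"])/c["fx"]*d; y=(v-c["cy"])/c["fy"]*d
    P=np.stack([x,-y,-d,np.ones_like(d)],-1)
    M=np.linalg.inv(c["extrinsics"]) if T is None else T@c["mount"]
    W=(P@M.T)[...,:3]; W[d==0]=np.nan
    return W
E
python3 - <<'E'
from h import *
for n in ["top","side"]:
    c=viewer.read_camera(n); W=cloud(c); np.save(n+".npy",W); print(n,[k for k in c])
    im=c["image"][...,::-1].copy()
    for t in ["block","jig_knob","jig_stop"]:
        for m in viewer.masks_of(t,n):
            R=m["region"]; p=W[R]; print(n,t,round(m["confidence"],2),m["box"],np.nanmedian(p,0).round(3),np.nanpercentile(p[:,2],[5,95]).round(3))
    cv2.imwrite(f"pics/{n}.png",im)
E
```

```text
top ['image', 'depth', 'fx', 'fy', 'cx', 'cy', 'extrinsics']
top block 0.78 [207.0, 179.1, 19.0, 35.6] [0.566 0.364 0.036] [0.024 0.041]
top block 0.56 [197.1, 155.8, 38.7, 95.5] [0.533 0.361 0.021] [0.007 0.056]
top jig_knob 0.5 [207.1, 227.9, 19.2, 12.2] [0.44  0.354 0.046] [0.036 0.092]
top jig_stop 0.71 [197.0, 156.9, 38.4, 91.5] [0.534 0.36  0.023] [0.008 0.056]
side ['image', 'depth', 'fx', 'fy', 'cx', 'cy', 'extrinsics']
side block 0.84 [283.2, 294.8, 45.0, 20.3] [0.572 0.377 0.036] [0.02  0.039]
side jig_stop 0.93 [255.2, 281.4, 124.4, 53.2] [0.53  0.393 0.025] [0.007 0.062]
```

View pics/top.png

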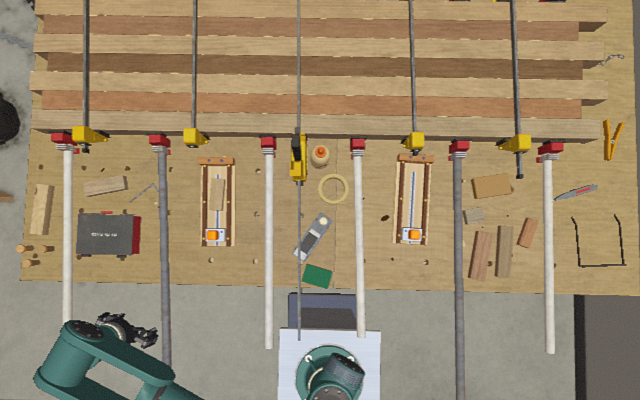

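View pics/side.png

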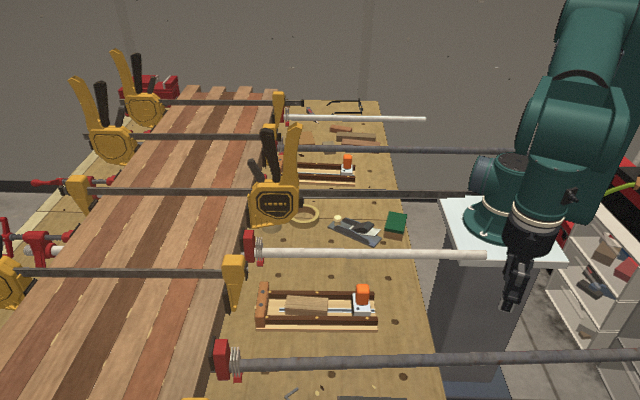

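The left jig (column ~217) holds the block (rows 179–215), with its knob at about (212, 236). The right jig, with its knob at (411, 236), is empty. Next I go above the left knob and look with the wrist camera.

```bash
cat >> h.py <<'E'
def down(yaw):  # tool y (closing line) along the jig's x axis given by yaw
    y=np.array([np.cos(yaw),np.sin(yaw),0]); z=np.array([0,0,-1.]); return np.column_stack([np.cross(y,z),y,z])
def orange(c,W):
    h=cv2.cvtColor(c["image"],cv2.COLOR_RGB2HSV)
    m=(h[...,0]<22)&(h[...,1]>170)&(h[...,2]>130)
    return m
E
python3 - <<'E'
from h import *
W=np.load("top.npy"); c=viewer.read_camera("top")
m=orange(c,W)&(W[...,2]>.08)&(W[...,2]<.1)
for s in (1,-1):
    k=m&(s*W[...,1]>0.2)&(W[...,0]<.6); print(s,k.sum(),W[k].mean(0).round(4))
# neighbours near left jig higher than 0.1
for y in np.arange(.15,.6,.05):
    k=(abs(W[...,1]-y)<.025)&(W[...,0]>.3)&(W[...,0]<.68); print(round(y,2),np.nanmax(W[k][:,2]).round(3))
# options
for yaw in (0,np.pi/2,-np.pi/2,np.pi): 
    q=r.ik([.4,.36,.3],down(yaw)); print(yaw,None if q is None else np.round(q,2))
st=r.get_state(); print(st["t"],st["tcp_rot"].round(2) if hasattr(st["tcp_rot"],'round') else st["tcp_rot"])
E
```

```text
1 85 [0.4399 0.3636 0.0894]
-1 79 [ 0.4556 -0.2435  0.0895]
0.15 0.01
0.2 0.064
0.25 0.01
0.3 0.06
0.35 0.095
0.4 0.094
0.45 0.051
0.5 0.064
0.55 0.063
0 [ 0.63  0.06  1.27 -0.    1.82  0.63]
1.5707963267948966 [ 0.63  0.06  1.27 -0.    1.82 -0.94]
-1.5707963267948966 [ 0.63  0.06  1.27 -0.    1.82  2.2 ]
3.141592653589793 [ 0.63  0.06  1.27 -0.    1.82 -2.51]
0.45 [[-0.93  0.37 -0.  ]
 [ 0.37  0.93 -0.  ]
 [ 0.   -0.   -1.  ]]
```

```bash
python3 - <<'E'
from h import *
r.movep([.46,.364,.36],down(0))
st=r.get_state(); T=np.eye(4); T[:3,:3]=st["tcp_rot"]; T[:3,3]=st["position"]
c=viewer.read_camera("wrist"); W=cloud(c,T); np.save("w.npy",W); np.save("wi.npy",c["image"])
cv2.imwrite("pics/w1.png",c["image"][...,::-1])
m=orange(c,W)&(W[...,2]>.08)&(W[...,2]<.1)
print(st["t"],m.sum(),W[m].mean(0),W[m].min(0),W[m].max(0),cv2.minAreaRect((W[m][:,:2]*1000).astype(np.float32)))
for t in ["block","jig_stop","jig_knob"]:
    for a in viewer.masks_of(t,"wrist"):
        p=W[a["region"]]; p=p[~np.isnan(p[:,0])]
        print(t,round(a["confidence"],2),a["box"],np.median(p,0).round(4))
        if t=="block":
            p=p[abs(p[:,2]-.037)<.006]; print(cv2.minAreaRect((p[:,:2]*1000).astype(np.float32)))
E
```

```text
1.6667 325 [0.44138222 0.36855816 0.09026753] [0.42822143 0.12395278 0.08194145] [0.70408052 0.38096923 0.09456812] ((561.5033569335938, 245.8569793701172), (32.27119445800781, 373.78350830078125), 44.5349006652832)
block 0.56 [360.1, 129.2, 73.9, 32.3] [0.568  0.3689 0.0374]
((569.759765625, 367.2790222167969), (40.20148849487305, 100.17572784423828), 87.05561065673828)
jig_stop 0.68 [284.7, 102.3, 206.4, 82.3] [0.5439 0.3781 0.0286]
jig_stop 0.44 [360.7, 126.7, 71.4, 34.3] [0.5687 0.3688 0.0374]
jig_knob 0.63 [291.7, 123.2, 33.8, 44.4] [0.4435 0.3751 0.046 ]
```

View pics/w1.png

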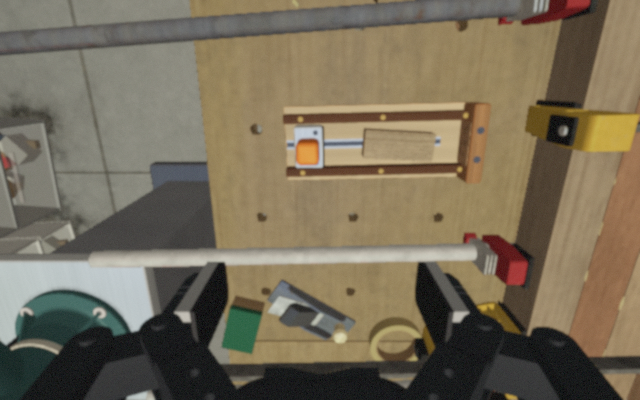

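The wrist view shows the knob at (308,150), the block at (360–435, 128–160) and the stop at about (477,143). I'll measure the jig's axis, stop face and knob.

```bash
python3 - <<'E'
from h import *
W=np.load("w.npy"); im=np.load("wi.npy"); X,Y,Z=W[...,0],W[...,1],W[...,2]
box=(X>.38)&(X<.72)&(Y>.29)&(Y<.45)
m=orange({"image":im},W)&box&(Z>.086)&(Z<.096)
p=W[m]; print("knob",m.sum(),p.mean(0).round(4),(p.min(0)[:2]+p.max(0)[:2])/2,np.ptp(p,0))
dark=box&(im.max(-1)<95)&(Z>.026)&(Z<.038)
for s in (Y>.37,Y<.37):
    q=W[dark&s]; f=cv2.fitLine(q[:,:2].astype(np.float32),cv2.DIST_HUBER,0,.001,.001).ravel()
    print("rail",len(q),np.degrees(np.arctan(f[1]/f[0])).round(2),f[2:],q[:,0].min(),q[:,0].max())
s=box&(Z>.045)&(Z<.06)&(X>.6); q=W[s]; print("stop top",len(q),np.percentile(q,[3,50,97],0).round(4))
W=np.load("top.npy"); X,Y,Z=W[...,0],W[...,1],W[...,2]; q=W[(X>.58)&(X<.7)&(Y>.29)&(Y<.45)&(Z>.045)&(Z<.06)];print("top cam stop",len(q),np.percentile(q,[3,50,97],0).round(4))
E
```

```text
knob 308 [0.4406 0.3687 0.0906] [0.44101356 0.36784393] [0.02558426 0.02625061 0.0085632 ]
rail 349 1.24 [0.572946   0.41067356] 0.40736418838793004 0.6637910540798655
rail 451 1.67 [0.5183906 0.334363 ] 0.40897128865382315 0.6658462947387643
stop top 1421 [[0.6626 0.3207 0.0465]
 [0.6721 0.3744 0.0523]
 [0.6839 0.4232 0.054 ]]
top cam stop 254 [[0.6612 0.3183 0.046 ]
 [0.6729 0.3695 0.0511]
 [0.6833 0.4217 0.0577]]
```

```bash
cat >> h.py <<'E'
YAW=.0255; R=down(YAW); D=R[:,1]
def s(l):
    a=r.get_state(); print(l,round(a["t"],2),np.round(a["position"],4),np.round(a["ft_force"],1),round(a["opening"],4),round(a["grip_force"],1))
E
python3 - <<'E'
from h import *
K=np.array([.4407,.3688,0])
r.set_gripper(.07)
r.movep(K+[0,0,.15],R)
print(r.servo_line(K+[0,0,.054],rate=.1,guard=8)); s("down")
r.set_gripper(.02,squeeze=40); s("grip")
if r.get_state()["opening"]>.026:
    print(r.servo_line(K+[0,0,.054]+D*.085,rate=.06,guard=20)); s("near")
    p=np.array(r.get_state()["position"])
    print(r.servo_line(p+D*.03,rate=.025,guard=12)); s("home")
E
```

```text
False
down 4.13 [0.4413 0.3692 0.055 ] [-0.9  0.2 -0.3] 0.0697 0.0
grip 4.57 [0.4409 0.369  0.0547] [-0.2  0.7  3. ] 0.0298 41.2
False
near 6.13 [0.5258 0.3711 0.0547] [-2.5  0.4  5.3] 0.0295 41.6
True
home 6.92 [0.543  0.3715 0.0547] [-2.6 -0.8  3.1] 0.0295 41.5
```

```bash
python3 - <<'E'
from h import *
p=np.array(r.get_state()["position"])
print(r.servo_line(p+D*.02,rate=.02,guard=18)); s("press"); r.dwell(.3); s("settle")
for n in ["side","top"]:
    c=viewer.read_camera(n); cv2.imwrite(f"pics/{n}2.png",cv2.resize(c["image"][260:350,230:400] if n=="side" else c["image"][140:260,170:270],None,fx=4,fy=4,interpolation=cv2.INTER_CUBIC)[...,::-1])
E
```

```text
True
press 7.42 [0.5428 0.3715 0.0547] [-5.9  0.1  3.7] 0.0296 46.1
settle 7.72 [0.5428 0.3715 0.0546] [-3.8 -1.4  2.3] 0.0297 45.4
```

View pics/side2.png

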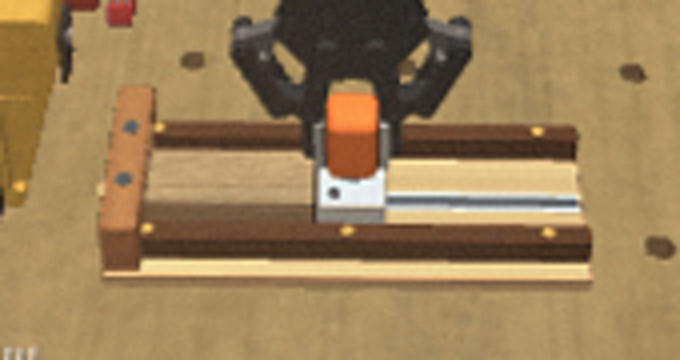

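The crop shows the block flush between the stop (x≈150) and the carriage (x≈315), and pressing again gave no further travel. I'll release and check.

```bash
python3 - <<'E'
from h import *
r.set_gripper(.07); s("open")
p=np.array(r.get_state()["position"])
r.servo_line(p+[0,0,.13],rate=.12)
r.movep([.42,.364,.36],down(0)); r.dwell(.3); s("up")
st=r.get_state(); T=np.eye(4); T[:3,:3]=st["tcp_rot"]; T[:3,3]=st["position"]
c=viewer.read_camera("wrist"); W=cloud(c,T)
m=orange(c,W)&(W[...,2]>.086)&(W[...,2]<.096)&(abs(W[...,1]-.37)<.05)&(W[...,0]<.6)
print("knob",W[m].mean(0))
cv2.imwrite("pics/w2.png",cv2.resize(c["image"][80:210,260:520],None,fx=3,fy=3,interpolation=cv2.INTER_CUBIC)[...,::-1])
E
```

```text
open 8.28 [0.5423 0.3714 0.0543] [-0.2 -0.4 -0.7] 0.0699 0.0
up 10.68 [0.4205 0.3638 0.358 ] [-0.4 -0.3 -0.3] 0.0698 0.0
knob [0.54194796 0.37008515 0.09068595]
```

View pics/w2.png

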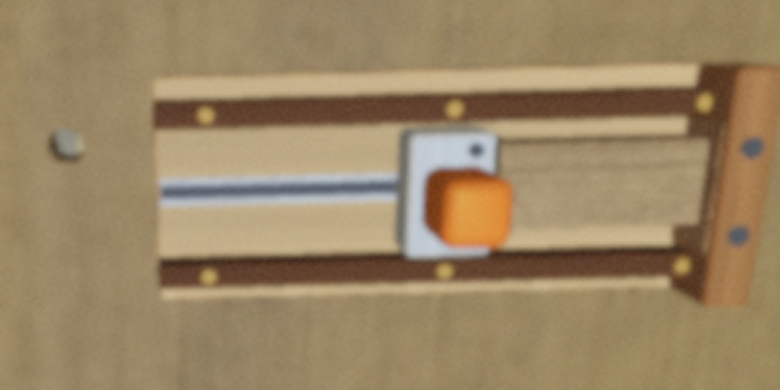

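The block (500–708) sits flush against the stop's face and the carriage, and the gripper is clear.

```bash
python3 -c "
from h import *
print(r.job_done())"
```

```text
the job is handed in; nothing more can be done
None
```

The left jig's carriage has pushed the block home against the end stop and stands touching it; the knob is released, the empty jig was left alone, and the job was handed in at about 11 s.

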